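Lock the indexing carriage of a polishing fixture with its pin

ROBOT

A 7-joint arm with a two-finger parallel gripper is mounted at the origin on the work surface. World frame = base frame: x ahead of the robot, y to its left, z up, the work surface at z = 0. Lengths are in mm, angles in rad, forces in N, time in s.
With the tool pointing down it reaches from about 400 to 875 mm from the base axis. Payload 4.4 kg.
Tool frame: the origin (TCP) lies midway between the tips of the shut fingers; the grasp point (between the pads) lies 19 mm behind it; z points along the fingers, y is the line along which they close (so a half turn about z gives the same grasp; the last joint's range is limited). The gripper opens to 85 mm and grips with 20 to 120 N. Pads are 22 mm wide; open, the fingers measure 114 mm over their backs; the gripper's body (76 mm by 85 mm) begins 54 mm behind the grasp point. The pads swing forward as they close: fully open they stand 13 mm farther back than shut.
Start: joints at [-1.372, 0.628, 0.038, 1.517, -0.027, 0.996, -0.02], TCP at [170.091, 627.365, 231.313] pointing down, gripper open.
Joint ranges: [-3.06, 3.06], [-0.37, 2.12], [-1.25, 1.32], [0.18, 2.47], [-1.1, 4.24], [0.23, 1.98], [-2.94, 2.94]. Speed limits (rad/s): [2.57, 2.57, 3.14, 3.14, 3.14, 3.14, 3.14].

INTERFACE

Orientations are given as [roll, pitch, yaw] about the fixed x, y, z axes, in that order (R = Rz(yaw) Ry(pitch) Rx(roll)).
In Python, from cell import read_state, get_image, finish_job gives the robot as it stands.
- The arm moves only by the tool send_rows, never from a script. Its argument "series" is a list of rows, each an object of numbers: "ax", "ay", "az": the turn, a rotation vector about the tool's x, y, z in rad; "dx", "dy", "dz": the shift along the tool's x, y, z in cm; "hand": the closure, from 0 (fully open) to 1 (shut). In form: [{"ax": .., "ay": .., "az": .., "dx": .., "dy": .., "dz": .., "hand": ..}, ...]. A call has 1 to 10 rows; each row is the pose to reach, as a shift and turn from the pose commanded when the call began, along the tool's axes at that moment; what a row does not reach only later rows make up. A row lasts 1/10 s, in which the tool goes at most 50 mm and 8.59 degrees, less where a joint would pass 70% of its speed; a pose out of reach is approached as far as the arm can. A call with a gripper value outside its range is refused whole. The fingers move at their own pace and stop on an object; the grip force is fixed at half the most. Time passes only in rows, so rows that repeat a pose let the fingers close. It gives the time, the measured TCP pose, the force, the opening and the grip force at its end, in the units of the state.
- read_state(): the state, without advancing time (a new reading comes with each control period).
- get_image(name): name is "scene" or "top"; returns a dict with "pixels" (480x640x3 uint8, red, green, blue), "mtx" (3x3 intrinsics, pixels), "R" (3x3) and "t" (3): a world point X has camera coordinates R X + t. Camera axes: x right, y down, z forward; pixel columns grow to the right and rows downward; lengths in mm; the calibration is good to about 2 mm. A picture is of the moment at which its call begins. There is no depth.
- finish_job(): hands the job in; it is judged then, once.
The state is a dict: "clock": time; "qpos": joint angles; "qd": joint speeds; "tau": joint torques, N m; "eef_pos": TCP position; "tool_rot": TCP orientation; "force": force on the tool from outside, world axes, zero at the start; "torque": the same for the moment, N m; "width": finger opening in mm; "gripper_force": force on a finger pad.
Only numpy, scipy, OpenCV 4.12 (cv2) and the standard library are available. Lean on these libraries where they do the work, as an engineer would, in place of code of your own. Each camera call takes 0.05 s, during which the arm holds its last target. There are 200 camera calls.

TASK

Slide the carriage of the sloped polishing fixture by its black knob all the way to the yellow end stop, so that its eye lines up with the bore in the deck. Then draw the red-handled lock pin out of the wooden rack and push it through the eye and the deck until its collar sits down on the carriage, and let go of it. Leave the two mandrels in the rack, the paste jar and the green compound bar where they are.

Things in the scene. Friction and masses are not known exactly. Their poses are not given: they have to be found in the camera images.
- carriage (a joint): slide of the aluminium carriage along the deck, m; 0 = against the yellow end stop (eye and deck bore in line), grows towards the deck's +y, up to 0.100; starts 0.045 to 0.090; stays where it is left (3 N friction), moved by a few newtons
- deck: blue sloped fixed deck, 170 mm along the slope (own x, rising away from the robot), 300 mm wide (own y, level), 20 mm thick, open underneath; origin at the centre of its top face, 78 mm above the table; own z is its outward normal, 30 degrees from vertical, leaning towards the low front edge, which faces roughly the robot. Rails 14 mm high and 12 mm wide lie along y at x = -47 and +47 mm
- bore (a point): centre of the 16 mm through-bore at the deck's top face, at x = 0, y = -85 mm in the deck's frame; axes as the deck's (z out of the bore). Uncovered until the carriage comes home. The yellow end stop is a bar 12 mm high and 12 mm wide across the deck at y = -122 mm
- eye (a point): centre of the 15 mm through-hole (eye) in the carriage, at its top face, 12 mm above the deck face; moves with the carriage; axes as the deck's. The aluminium plate is 76 mm (x) by 145 mm (y), 11 mm thick, ending 30 mm beyond the eye in -y. Along its upper edge (x = 21 to 35 mm) a thin brass spectacle temple lies in two clamps standing 10 mm above the plate
- knob_top (a point): top centre of the carriage's black knob: an upright round post 24 mm in diameter and 48 mm tall, standing square to the deck (along deck z) on the carriage plate, 85 mm from the eye in the deck's +y direction; the plate's end is 30 mm further on
- lock_pin: red-handled steel pin, 112 mm long, about 0.12 kg; origin at the point of its nose, own z along its axis to the handle. Nose cone 5 to 12 mm diameter over the first 12 mm; shank 12 mm to z = 60; collar 30 mm diameter, z = 60 to 66; red grip 24 mm diameter, z = 66 to 112. Starts upright in one of the rack's holes, collar on the rack's top. Fully seated, the nose is 48 mm below the deck face
- rack: fixed wooden block 225 mm (own x) by 60 mm (own y) by 68 mm high, origin at the centre of its underside; three upright 14 mm holes, 62 mm deep, along its own x axis at -75, 0 and +75 mm
- felt_mandrel: mandrel with a whitish felt cone head (34 mm diameter, 108 mm long overall), shank and collar as the pin's, upright in another hole of the rack; origin at its lower point; to be left alone
- brush_mandrel: mandrel with a brown brush wheel head (38 mm diameter, 98 mm long overall), shank and collar as the pin's, upright in another hole of the rack; origin at its lower point; to be left alone
- paste_jar: jar of polishing paste, 56 mm diameter, 60 mm tall; origin at the centre of its underside; bystander
- compound_bar: green bar of polishing compound, 110 x 40 x 35 mm; origin at the centre of its underside; bystander
Not all that is in view belongs to the job. Leave any purple look-alike of the lock_pin alone.

How it is judged:
By the outcome, as a careful person would: the job done as asked, in the order asked, and still so for the second after the job is handed in, with the robot touching nothing.
It also fails if it takes over 56 s, if anything falls off the work surface, if the arm or the gripper's body presses on something with over 40 N, if the wrist force passes 120 N, or if a joint passes its speed limit or range.

## Working session

There is one attempt and no reset: what is moved stays moved. The work goes in short steps, Python scripts to look and compute and a tool call to move; the robot and the scene stay as the last step left them, time stands still between calls to the robot, and variables do not carry over. Pictures are saved under pics/ and viewed, at most 10 in all, crops included, and the job is handed in when it is done.

Besides the shell and the picture viewer there is one more tool, called after "Call:" as name(argument=value, ...), one argument or row to a line, values as JSON. send_rows: Moves the arm, as the interface text tells. Its arguments: {"type":"object","properties":{"series":{"type":"array","items":{"type":"object","properties":{"ax":{"type":"number"},"ay":{"type":"number"},"az":{"type":"number"},"dx":{"type":"number"},"dy":{"type":"number"},"dz":{"type":"number"},"hand":{"type":"number"}}}}},"required":["series"]}

```bash
mkdir -p pics; ls
python3 - <<'E'
from cell import *
import cv2,numpy as np,pickle
s=read_state();print({k:s[k] for k in('clock','eef_pos','tool_rot','width','force')})
for n in('scene','top'):
    d=get_image(n);pickle.dump(d,open(n+'0.pkl','wb'));cv2.imwrite(f'pics/{n}0.png',d['pixels'][:,:,::-1])
    print(n,d['mtx'],d['R'],d['t'],-d['R'].T@d['t'])
E
```

```text
pics
{'clock': 0.0, 'eef_pos': array([169.90559929, 626.75062407, 230.40198714]), 'tool_rot': array([-3.13969795e+00, -6.03730356e-06,  2.87678015e+00]), 'width': 85.58432452757145, 'force': array([-0.2198115 ,  0.73134822,  0.15220944])}
scene [[489.71999352   0.         323.38915308]
 [  0.         489.71999352 234.05581906]
 [  0.           0.           1.        ]] [[-0.35070773  0.9364841   0.00127315]
 [ 0.54672344  0.20584807 -0.81161571]
 [-0.76032728 -0.28394384 -0.58419032]] [ 136.37085399 -223.79085812 1472.75438384] [1289.95335264  336.53731726  678.56305176]
top [[555.16528809   0.         313.10909728]
 [  0.         555.16528809 237.80418158]
 [  0.           0.           1.        ]] [[-0.00726868 -0.9997864  -0.01934732]
 [-0.99078317  0.00981763 -0.13510119]
 [ 0.13526228  0.01818699 -0.9906429 ]] [  62.46619224  550.37559937 1108.57959489] [ 395.80792234   36.88773492 1173.77145449]
```

View pics/scene0.png

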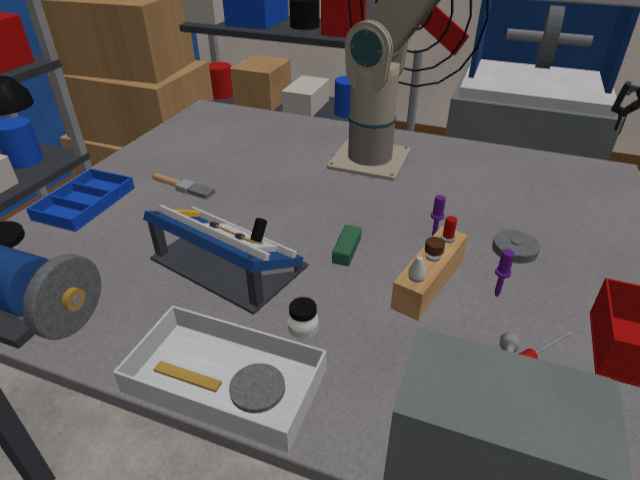

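View pics/top0.png

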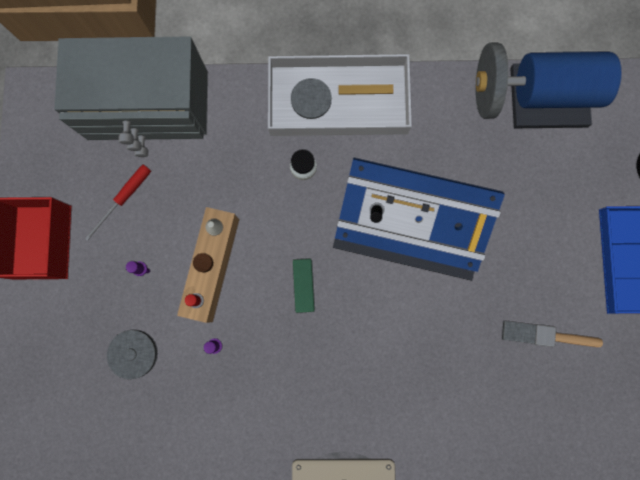

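The scene view shows the deck at (220,235) with the knob at (259,229), and the rack at (432,270). The top view shows bore (459,227), eye (419,219), knob (377,213) and yellow stop (478,233). Candidates for the pin in the top view are red in the rack (193,300), purple look-alikes (137,268) and (211,347), and a red screwdriver (132,185). Only the one in the rack fits: red grip, upright in a rack hole. I'll confirm it in a crop.

```bash
cat > h.py <<'E'
import numpy as np,cv2,pickle
def ray(d,px):
    v=d['R'].T@np.linalg.solve(d['mtx'],[px[0],px[1],1]);return -d['R'].T@d['t'],v/np.linalg.norm(v)
def cast(d,px,z):
    c,v=ray(d,px);return c+v*(z-c[2])/v[2]
def tri(d1,p1,d2,p2):
    c1,v1=ray(d1,p1);c2,v2=ray(d2,p2)
    s=np.linalg.lstsq(np.c_[v1,-v2],c2-c1,rcond=None)[0];a,b=c1+s[0]*v1,c2+s[1]*v2
    return (a+b)/2,np.linalg.norm(a-b)
def proj(d,X):
    p=d['mtx']@(d['R']@np.asarray(X)+d['t']);return p[:2]/p[2]
def blobs(d,mask,roi,mn=8):
    x0,y0,x1,y1=roi;m=np.zeros(mask.shape,np.uint8);m[y0:y1,x0:x1]=mask[y0:y1,x0:x1]
    n,_,st,ce=cv2.connectedComponentsWithStats(m)
    return [(st[i,4],st[i,:4].tolist(),ce[i].round(1).tolist()) for i in range(1,n) if st[i,4]>=mn]
E
python3 - <<'E'
from h import *
T=pickle.load(open('top0.pkl','rb'));S=pickle.load(open('scene0.pkl','rb'))
def ch(d):
    p=d['pixels'].astype(int);h=cv2.cvtColor(d['pixels'],cv2.COLOR_RGB2HSV);return p,h
p,h=ch(T);H,s,v=h[...,0].astype(int),h[...,1],h[...,2]
print('red',blobs(T,(((H<6)|(H>174))&(s>150)&(v>80)).astype(np.uint8),(170,200,240,330)))
print('knob',blobs(T,(v<45).astype(np.uint8),(360,195,470,240),4))
print('yel',blobs(T,((abs(H-23)<6)&(s>130)&(v>120)).astype(np.uint8),(440,190,510,270)))
wood=((H>8)&(H<22)&(s>80)&(v>60)).astype(np.uint8)
print('wood',blobs(T,wood,(170,195,245,330),100))
print('blue in plate',blobs(T,((abs(H-110)<12)&(s>120)).astype(np.uint8),(405,208,432,228),4))
p,h=ch(S);H,s,v=h[...,0].astype(int),h[...,1],h[...,2]
print('Sred',blobs(S,(((H<6)|(H>174))&(s>150)&(v>70)).astype(np.uint8),(430,205,465,245)))
print('Sknob',blobs(S,(v<45).astype(np.uint8),(245,210,275,250),4))
a=cv2.resize(T['pixels'][190:340,110:310],None,fx=4,fy=4,interpolation=cv2.INTER_CUBIC)
b=cv2.resize(T['pixels'][150:290,325:515],None,fx=4.2,fy=4.2,interpolation=cv2.INTER_CUBIC)
cv2.imwrite('pics/a.png',a[:,:,::-1]);cv2.imwrite('pics/b.png',b[:,:,::-1])
E
```

```text
red [(np.int32(111), [185, 294, 12, 12], [190.4, 299.8])]
knob [(np.int32(152), [371, 206, 11, 16], [376.1, 213.4])]
yel [(np.int32(241), [468, 214, 18, 38], [476.7, 232.4])]
wood [(np.int32(3312), [178, 208, 61, 114], [208.8, 265.8])]
blue in plate [(np.int32(18), [416, 217, 6, 4], [418.3, 218.4])]
Sred [(np.int32(209), [444, 216, 13, 23], [450.0, 226.9])]
Sknob [(np.int32(251), [251, 218, 16, 24], [258.3, 229.5])]
```

View pics/a.png

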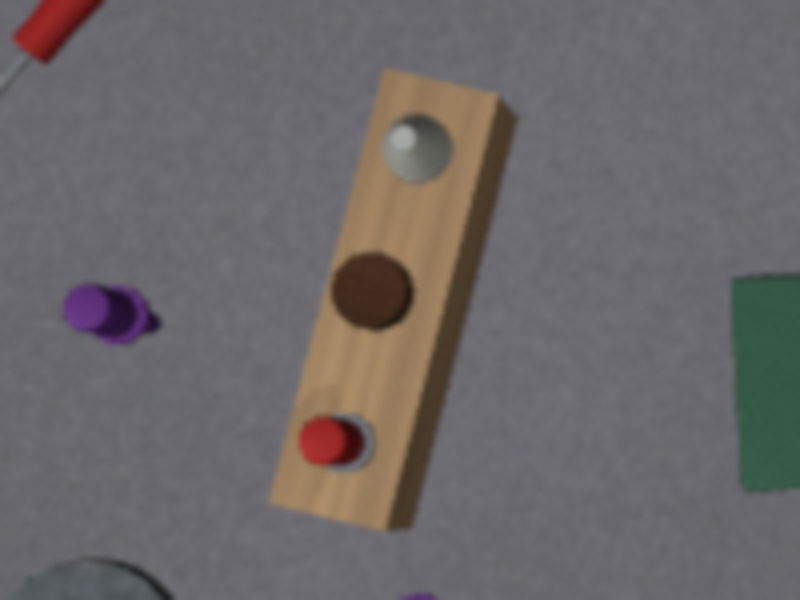

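View pics/b.png

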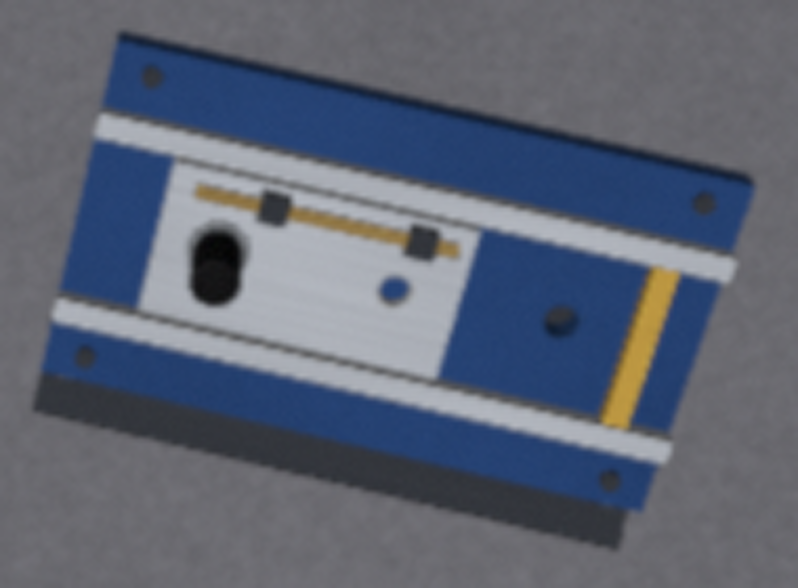

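The crop confirms the pin: red grip, top centre (324,441) in the crop, which is about (190.6,299.9) in the full image, with its collar down on the rack. In the deck crop: knob top (214,282), eye (394,290), bore (561,321), and the four deck corners are clear.

Run:
```python
from h import *
T=pickle.load(open('top0.pkl','rb'));S=pickle.load(open('scene0.pkl','rb'))
u=lambda x,y,f,ox,oy:((x+.5)/f-.5+ox,(y+.5)/f-.5+oy)
b=lambda x,y:u(x,y,4.2,325,150); a=lambda x,y:u(x,y,4,110,190)
c,s=np.cos(np.pi/6),.5
# deck-local planar: along X' = x*c - z*s ; height = 78 + x*s + z*c
pts=[(b(120,33),85,150,0),(b(752,178),85,-150,0),(b(642,508),-85,-150,0),(b(43,373),-85,150,0),(b(561,321),0,-85,0)]
W=np.array([cast(T,p,78+x*s+z*c)[:2] for p,x,y,z in pts]);L=np.array([[x*c-z*s,y] for p,x,y,z in pts])
Wc,Lc=W-W.mean(0),L-L.mean(0)
yaw=np.arctan2((Lc[:,0]*Wc[:,1]-Lc[:,1]*Wc[:,0]).sum(),(Lc*Wc).sum())
R=np.array([[np.cos(yaw),-np.sin(yaw)],[np.sin(yaw),np.cos(yaw)]]);o=W.mean(0)-R@L.mean(0)
print('yaw',yaw,'o',o,'res',(W-(L@R.T+o)).round(1).tolist())
RD=np.array([[R[0,0]*c,R[0,1],-R[0,0]*s],[R[1,0]*c,R[1,1],-R[1,0]*s],[s,0,c]])
D=lambda x,y,z:np.r_[o,78]+RD@[x,y,z]
for n,p,z in(('eye',b(394,290),12),('knob',b(214,282),60)):
    w=cast(T,p,78+z*c);print(n,w.round(1),'local',(RD.T@(w-np.r_[o,78])).round(1))
print('bore',D(0,-85,0).round(1), 'scene proj of bore,eye corners', proj(S,D(85,150,0)),proj(S,D(-85,150,0)),proj(S,D(85,-150,0)))
print('pin top',cast(T,a(324,441),120).round(1),'collar',cast(T,a(348,442),74).round(1))
pt=cast(T,a(324,441),120);print('scene pin proj',proj(S,pt),proj(S,pt-[0,0,46]))
for p in((386,69),(498,94),(388,531),(270,502)):print('rack',cast(T,a(*p),68).round(1))
print('brush',cast(T,a(373,291),104).round(1))
pickle.dump((o,yaw,RD),open('deck.pkl','wb'))
```

```text
yaw -0.23953306901436378 o [ 587.62362944 -149.55553637] res [[2.3, -1.8], [1.4, 1.7], [-0.1, 0.5], [-2.2, -0.8], [-1.3, 0.5]]
eye [ 580.1 -151.6   88.4] local [-0.7 -3.7 12.4]
knob [577.6 -63.2 130. ] local [-0.2 81.5 60.1]
bore [ 567.5 -232.1   78. ] scene proj of bore,eye corners [252.69045879 264.01391562] [302.29505846 258.73017511] [142.80918411 212.35950621]
pin top [423.3 289.3 120. ] collar [423.9 288.4  74. ]
scene pin proj [450.38492567 219.23162488] [447.02932027 237.44758258]
rack [612.4 274.3  68. ]
rack [598.9 217.1  68. ]
rack [380.1 269.   68. ]
rack [394.8 327.9  68. ]
brush [495.9 270.9 104. ]
```

```bash
cat >> h.py <<'E'
from scipy.spatial.transform import Rotation as Ro
o,yaw,RD=pickle.load(open('deck.pkl','rb')) 
D=lambda x,y,z:np.r_[o,78]+RD@[x,y,z]
RDK=np.c_[-RD[:,0],RD[:,1],-RD[:,2]]     # tool along -deck z, closing along deck y
RDN=Ro.from_euler('xyz',[np.pi,0,np.pi+yaw]).as_matrix()
def go(p,Rt):
    from cell import read_state
    s=read_state();Rc=Ro.from_euler('xyz',s['tool_rot']).as_matrix()
    print('at',s['eef_pos'].round(1),'t',round(s['clock'],2),'F',s['force'].round(1),'deck-local',(RD.T@(s['eef_pos']-np.r_[o,78])).round(1),'q',s['qpos'].round(2),'w',round(s['width'],1))
    print('d cm',(Rc.T@(p-s['eef_pos'])/10).round(2),'turn',Ro.from_matrix(Rc.T@Rt).as_rotvec().round(3))
E
python3 -c "
from h import *
go(D(0,80,120),RDN);go(D(0,80,120),RDK)"
```

```text
at [169.9 626.8 230.5] t 0.1 F [ 0.1 -1.4  0.6] deck-local [-434.7  655.1  427.1] q [-1.37  0.63  0.04  1.52 -0.03  1.   -0.02] w 85.2
d cm [-54.43 -56.15   4.95] turn [-0.002 -0.    -0.025]
at [169.9 626.8 230.5] t 0.1 F [ 0.1 -1.4  0.6] deck-local [-434.7  655.1  427.1] q [-1.37  0.63  0.04  1.52 -0.03  1.   -0.02] w 85.2
d cm [-54.43 -56.15   4.95] turn [-0.008 -0.524 -0.024]
```

Call:
send_rows(
  series=[
    {"dx": -30, "dy": -31, "dz": -2, "az": -0.02, "hand": 0},
    {"dx": -30, "dy": -31, "dz": -2, "az": -0.02, "hand": 0},
    {"dx": -30, "dy": -31, "dz": -2, "az": -0.02, "hand": 0},
    {"dx": -30, "dy": -31, "dz": -2, "az": -0.02, "hand": 0},
    {"dx": -30, "dy": -31, "dz": -2, "az": -0.02, "hand": 0},
    {"dx": -30, "dy": -31, "dz": -2, "az": -0.02, "hand": 0},
    {"dx": -30, "dy": -31, "dz": -2, "az": -0.02, "hand": 0},
    {"dx": -30, "dy": -31, "dz": -2, "az": -0.02, "hand": 0},
    {"dx": -30, "dy": -31, "dz": -2, "az": -0.02, "hand": 0},
    {"dx": -30, "dy": -31, "dz": -2, "az": -0.02, "hand": 0},
  ],
)

```text
invalid input at $.series[0]: expected keys ax, ay, az, dx, dy, dz, hand
```

```bash
python3 -c "
from h import *
go(D(0,80,120),RDK)"
```

```text
at [169.9 626.8 230.5] t 0.1 F [ 0.1 -1.4  0.6] deck-local [-434.7  655.1  427.1] q [-1.37  0.63  0.04  1.52 -0.03  1.   -0.02] w 85.2
d cm [-54.43 -56.15   4.95] turn [-0.008 -0.524 -0.024]
```

Call:
send_rows(
  series=[
    {"ax": 0, "ay": 0, "az": -0.02, "dx": -30, "dy": -31, "dz": -2, "hand": 0},
    {"ax": 0, "ay": 0, "az": -0.02, "dx": -30, "dy": -31, "dz": -2, "hand": 0},
    {"ax": 0, "ay": 0, "az": -0.02, "dx": -30, "dy": -31, "dz": -2, "hand": 0},
    {"ax": 0, "ay": 0, "az": -0.02, "dx": -30, "dy": -31, "dz": -2, "hand": 0},
    {"ax": 0, "ay": 0, "az": -0.02, "dx": -30, "dy": -31, "dz": -2, "hand": 0},
    {"ax": 0, "ay": 0, "az": -0.02, "dx": -30, "dy": -31, "dz": -2, "hand": 0},
    {"ax": 0, "ay": 0, "az": -0.02, "dx": -30, "dy": -31, "dz": -2, "hand": 0},
    {"ax": 0, "ay": 0, "az": -0.02, "dx": -30, "dy": -31, "dz": -2, "hand": 0},
    {"ax": 0, "ay": 0, "az": -0.02, "dx": -30, "dy": -31, "dz": -2, "hand": 0},
    {"ax": 0, "ay": 0, "az": -0.02, "dx": -30, "dy": -31, "dz": -2, "hand": 0},
  ],
)

```text
clock: 1.1
eef_pos: [380.8, 244.7, 251.4]
tool_rot: [-3.14, 0.001, 2.888]
force: [0.4, 0.6, -0.1]
width: 85.4
gripper_force: 0.0
```

```bash
python3 -c "
from h import *
go(D(0,80,120),RDK)"
```

```text
at [380.8 244.7 251.4] t 1.1 F [ 0.4  0.6 -0.1] deck-local [-168.3  333.9  297.4] q [-0.7   0.32  0.08  2.02 -0.03  0.8   0.72] w 85.4
d cm [-23.8  -25.04   7.03] turn [-0.006 -0.522 -0.013]
```

Call:
send_rows(
  series=[
    {"ax": 0, "ay": -0.1, "az": -0.01, "dx": -23.8, "dy": -25, "dz": 7, "hand": 0},
    {"ax": 0, "ay": -0.2, "az": -0.01, "dx": -23.8, "dy": -25, "dz": 7, "hand": 0},
    {"ax": 0, "ay": -0.3, "az": -0.01, "dx": -23.8, "dy": -25, "dz": 7, "hand": 0},
    {"ax": 0, "ay": -0.4, "az": -0.01, "dx": -23.8, "dy": -25, "dz": 7, "hand": 0},
    {"ax": 0, "ay": -0.52, "az": -0.01, "dx": -23.8, "dy": -25, "dz": 7, "hand": 0},
    {"ax": 0, "ay": -0.52, "az": -0.01, "dx": -23.8, "dy": -25, "dz": 7, "hand": 0},
    {"ax": 0, "ay": -0.52, "az": -0.01, "dx": -23.8, "dy": -25, "dz": 7, "hand": 0},
    {"ax": 0, "ay": -0.52, "az": -0.01, "dx": -23.8, "dy": -25, "dz": 7, "hand": 0},
    {"ax": 0, "ay": -0.52, "az": -0.01, "dx": -23.8, "dy": -25, "dz": 7, "hand": 0},
    {"ax": 0, "ay": -0.52, "az": -0.01, "dx": -23.8, "dy": -25, "dz": 7, "hand": 0},
  ],
)

```text
clock: 2.1
eef_pos: [523.4, -8.3, 196.7]
tool_rot: [-3.113, 0.513, 2.915]
force: [0.8, 0.2, 0.6]
width: 85.7
gripper_force: 0.0
```

```bash
python3 -c "
from h import *
from cell import get_image
go(D(0,81,28),RDK)
for n in('scene','top'):
    d=get_image(n);pickle.dump(d,open(n+'1.pkl','wb'))
    if n=='scene':cv2.imwrite('pics/c.png',cv2.resize(d['pixels'][120:320,130:370],None,fx=3,fy=3)[:,:,::-1])
"
```

```text
at [523.4  -8.3 196.7] t 2.1 F [0.8 0.2 0.6] deck-local [-23.7 122.  150.8] q [-0.15  0.39 -0.06  2.36  1.83  0.26 -0.64] w 85.7
d cm [-2.45 -3.86 12.34] turn [-0.022 -0.01   0.011]
```

View pics/c.png

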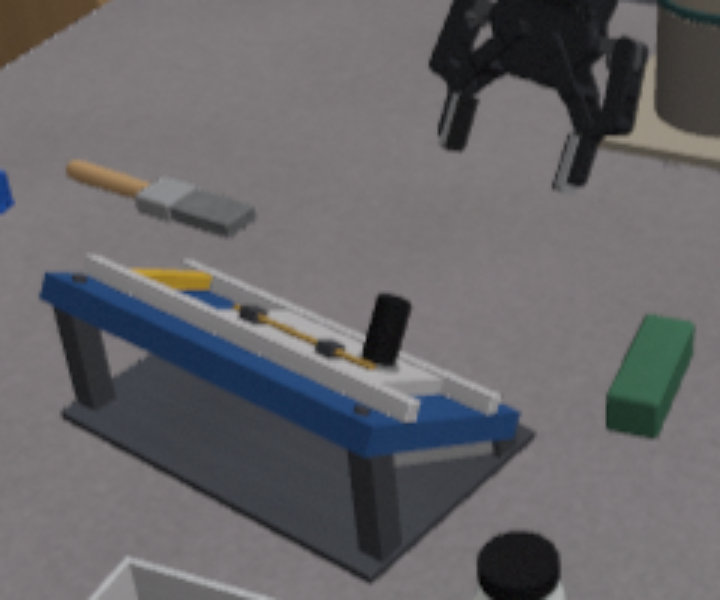

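The view shows the gripper tilted with fingers open, still upslope of and clear of the knob (crop (388,330)). The wrist is passing a near-singular pose (j5 swinging), so I continue in small steps to the point above the knob.

Call:
send_rows(
  series=[
    {"ax": -0.02, "ay": -0.01, "az": 0.01, "dx": -2.4, "dy": -3.8, "dz": 3, "hand": 0},
    {"ax": -0.02, "ay": -0.01, "az": 0.01, "dx": -2.4, "dy": -3.8, "dz": 3, "hand": 0},
    {"ax": -0.02, "ay": -0.01, "az": 0.01, "dx": -2.4, "dy": -3.8, "dz": 3, "hand": 0},
    {"ax": -0.02, "ay": -0.01, "az": 0.01, "dx": -2.4, "dy": -3.8, "dz": 3, "hand": 0},
    {"ax": -0.02, "ay": -0.01, "az": 0.01, "dx": -2.4, "dy": -3.8, "dz": 3, "hand": 0},
    {"ax": -0.02, "ay": -0.01, "az": 0.01, "dx": -2.4, "dy": -3.8, "dz": 3, "hand": 0},
  ],
)

```text
clock: 2.8
eef_pos: [548.3, -54.3, 184.0]
tool_rot: [-3.137, 0.523, 2.903]
force: [-0.3, 0.5, 0.1]
width: 85.7
gripper_force: 0.0
```

```bash
python3 -c "
from h import *
go(D(0,81,28),RDK)
"
```

```text
at [548.3 -54.3 184. ] t 2.8 F [-0.3  0.5  0.1] deck-local [  0.4  83.2 122.2] q [ 0.08  0.44 -0.17  2.32  2.08  0.25 -0.76] w 85.7
d cm [ 0.03 -0.18  9.42] turn [-0.005 -0.     0.   ]
```

Call:
send_rows(
  series=[
    {"ax": 0, "ay": 0, "az": 0, "dx": 0, "dy": -0.2, "dz": 3, "hand": 0},
    {"ax": 0, "ay": 0, "az": 0, "dx": 0, "dy": -0.2, "dz": 6, "hand": 0},
    {"ax": 0, "ay": 0, "az": 0, "dx": 0, "dy": -0.2, "dz": 9.4, "hand": 0},
    {"ax": 0, "ay": 0, "az": 0, "dx": 0, "dy": -0.2, "dz": 9.4, "hand": 0},
    {"ax": 0, "ay": 0, "az": 0, "dx": 0, "dy": -0.2, "dz": 9.4, "hand": 0},
    {"ax": 0, "ay": 0, "az": 0, "dx": 0, "dy": -0.2, "dz": 9.4, "hand": 0},
  ],
)

```text
clock: 3.4
eef_pos: [593.2, -69.0, 103.7]
tool_rot: [-3.136, 0.525, 2.902]
force: [-0.3, 0.1, -0.2]
width: 85.3
gripper_force: 0.0
```

```bash
python3 -c "
from h import *
go(D(0,81,28),RDK)
"
```

```text
at [593.2 -69.  103.7] t 3.4 F [-0.3  0.1 -0.2] deck-local [ 1.  79.6 29.1] q [ 0.22  0.67 -0.33  2.26  2.29  0.43 -0.91] w 85.3
d cm [0.1  0.14 0.1 ] turn [-0.006  0.001 -0.   ]
```

Close on the knob.

Call:
send_rows(
  series=[
    {"ax": 0, "ay": 0, "az": 0, "dx": 0, "dy": 0.1, "dz": 0.1, "hand": 1},
    {"ax": 0, "ay": 0, "az": 0, "dx": 0, "dy": 0.1, "dz": 0.1, "hand": 1},
    {"ax": 0, "ay": 0, "az": 0, "dx": 0, "dy": 0.1, "dz": 0.1, "hand": 1},
    {"ax": 0, "ay": 0, "az": 0, "dx": 0, "dy": 0.1, "dz": 0.1, "hand": 1},
    {"ax": 0, "ay": 0, "az": 0, "dx": 0, "dy": 0.1, "dz": 0.1, "hand": 1},
    {"ax": 0, "ay": 0, "az": 0, "dx": 0, "dy": 0.1, "dz": 0.1, "hand": 1},
    {"ax": 0, "ay": 0, "az": 0, "dx": 0, "dy": 0.1, "dz": 0.1, "hand": 1},
    {"ax": 0, "ay": 0, "az": 0, "dx": 0, "dy": 0.1, "dz": 0.1, "hand": 1},
  ],
)

```text
clock: 4.2
eef_pos: [594.1, -69.0, 102.1]
tool_rot: [-3.136, 0.524, 2.9]
force: [-2.2, 0.4, 6.8]
width: 22.7
gripper_force: 58.4
```

```bash
python3 -c "
from h import *
go(D(0,0,28),RDK)
"
```

```text
at [594.1 -69.  102.1] t 4.2 F [-2.2  0.4  6.8] deck-local [ 1.  79.8 27.2] q [ 0.22  0.68 -0.33  2.26  2.29  0.43 -0.91] w 22.7
d cm [ 0.08 -7.98 -0.03] turn [-0.006  0.001 -0.002]
```

Call:
send_rows(
  series=[
    {"ax": 0, "ay": 0, "az": 0, "dx": 0, "dy": -1.0, "dz": 0, "hand": 1},
    {"ax": 0, "ay": 0, "az": 0, "dx": 0, "dy": -2.0, "dz": 0, "hand": 1},
    {"ax": 0, "ay": 0, "az": 0, "dx": 0, "dy": -3.0, "dz": 0, "hand": 1},
    {"ax": 0, "ay": 0, "az": 0, "dx": 0, "dy": -4.0, "dz": 0, "hand": 1},
    {"ax": 0, "ay": 0, "az": 0, "dx": 0, "dy": -5.0, "dz": 0, "hand": 1},
    {"ax": 0, "ay": 0, "az": 0, "dx": 0, "dy": -6.0, "dz": 0, "hand": 1},
    {"ax": 0, "ay": 0, "az": 0, "dx": 0, "dy": -6.8, "dz": 0, "hand": 1},
    {"ax": 0, "ay": 0, "az": 0, "dx": 0, "dy": -7.4, "dz": 0, "hand": 1},
    {"ax": 0, "ay": 0, "az": 0, "dx": 0, "dy": -7.4, "dz": 0, "hand": 1},
  ],
)

```text
clock: 5.1
eef_pos: [575.9, -142.5, 102.1]
tool_rot: [-3.136, 0.524, 2.899]
force: [-1.9, 0.7, 4.6]
width: 22.5
gripper_force: 59.5
```

```bash
python3 -c "
from h import *
go(D(0,0,28),RDK)
"
```

```text
at [ 575.9 -142.5  102.1] t 5.1 F [-1.9  0.7  4.6] deck-local [ 0.7  4.1 27.4] q [ 0.42  0.68 -0.36  2.28  2.45  0.4  -0.9 ] w 22.5
d cm [ 0.07 -0.41 -0.06] turn [-0.008  0.001 -0.003]
```

Call:
send_rows(
  series=[
    {"ax": 0, "ay": 0, "az": 0, "dx": 0, "dy": -0.2, "dz": 0, "hand": 1},
    {"ax": 0, "ay": 0, "az": 0, "dx": 0, "dy": -0.4, "dz": 0, "hand": 1},
    {"ax": 0, "ay": 0, "az": 0, "dx": 0, "dy": -0.4, "dz": 0, "hand": 1},
  ],
)

```text
clock: 5.4
eef_pos: [575.2, -145.2, 102.1]
tool_rot: [-3.136, 0.524, 2.9]
force: [-1.7, 1.7, 5.4]
width: 22.7
gripper_force: 59.3
```

Call:
send_rows(
  series=[
    {"ax": 0, "ay": 0, "az": 0, "dx": 0, "dy": -0.1, "dz": 0, "hand": 1},
    {"ax": 0, "ay": 0, "az": 0, "dx": 0, "dy": -0.2, "dz": 0, "hand": 1},
    {"ax": 0, "ay": 0, "az": 0, "dx": 0, "dy": -0.2, "dz": 0, "hand": 1},
  ],
)

```text
clock: 5.7
eef_pos: [574.8, -146.8, 102.1]
tool_rot: [-3.137, 0.524, 2.9]
force: [-1.0, 4.3, 6.2]
width: 22.7
gripper_force: 59.3
```

```bash
python3 -c "
from h import *
go(D(0,0,28),RDK)
"
```

```text
at [ 574.8 -146.8  102.1] t 5.7 F [-1.   4.3  6.2] deck-local [ 0.7 -0.4 27.4] q [ 0.44  0.68 -0.36  2.28  2.46  0.4  -0.9 ] w 22.7
d cm [ 0.07  0.04 -0.06] turn [-0.006  0.    -0.001]
```

Call:
send_rows(
  series=[
    {"ax": 0, "ay": 0, "az": 0, "dx": 0, "dy": -0.1, "dz": 0, "hand": 1},
    {"ax": 0, "ay": 0, "az": 0, "dx": 0, "dy": -0.2, "dz": 0, "hand": 1},
    {"ax": 0, "ay": 0, "az": 0, "dx": 0, "dy": -0.2, "dz": 0, "hand": 1},
  ],
)

```text
clock: 6.0
eef_pos: [574.5, -148.2, 102.1]
tool_rot: [-3.137, 0.524, 2.901]
force: [-0.1, 4.0, 5.7]
width: 22.6
gripper_force: 59.3
```

Call:
send_rows(
  series=[
    {"ax": 0, "ay": 0, "az": 0, "dx": 0, "dy": -0.1, "dz": 0, "hand": 1},
    {"ax": 0, "ay": 0, "az": 0, "dx": 0, "dy": -0.2, "dz": 0, "hand": 1},
    {"ax": 0, "ay": 0, "az": 0, "dx": 0, "dy": -0.2, "dz": 0, "hand": 1},
  ],
)

```text
clock: 6.3
eef_pos: [574.5, -148.2, 102.1]
tool_rot: [-3.139, 0.523, 2.903]
force: [1.9, 7.8, 4.1]
width: 22.3
gripper_force: 59.2
```

```bash
python3 -c "
from h import *
go(D(0,0,28),RDK)
"
```

```text
at [ 574.5 -148.2  102.1] t 6.3 F [1.9 7.8 4.1] deck-local [ 0.7 -1.8 27.4] q [ 0.45  0.68 -0.37  2.28  2.47  0.4  -0.9 ] w 22.3
d cm [ 0.07  0.18 -0.06] turn [-0.002 -0.     0.001]
```

Call:
send_rows(
  series=[
    {"ax": 0, "ay": 0, "az": 0, "dx": 0, "dy": -0.3, "dz": 0, "hand": 1},
    {"ax": 0, "ay": 0, "az": 0, "dx": 0, "dy": -0.3, "dz": 0, "hand": 1},
    {"ax": 0, "ay": 0, "az": 0, "dx": 0, "dy": -0.3, "dz": 0, "hand": 1},
  ],
)

```text
clock: 6.6
eef_pos: [574.4, -148.2, 102.1]
tool_rot: [3.141, 0.523, 2.906]
force: [3.3, 13.5, 3.3]
width: 22.6
gripper_force: 59.3
```

Call:
send_rows(
  series=[
    {"ax": 0, "ay": 0, "az": 0, "dx": 0, "dy": 0.3, "dz": 0, "hand": 0},
    {"ax": 0, "ay": 0, "az": 0, "dx": 0, "dy": 0.5, "dz": 0, "hand": 0},
    {"ax": 0, "ay": 0, "az": 0, "dx": 0, "dy": 0.5, "dz": 0, "hand": 0},
    {"ax": 0, "ay": 0, "az": 0, "dx": 0, "dy": 0.5, "dz": 0, "hand": 0},
    {"ax": 0, "ay": 0, "az": 0, "dx": 0, "dy": 0.5, "dz": 0, "hand": 0},
    {"ax": 0, "ay": 0, "az": 0, "dx": 0, "dy": 0.5, "dz": 0, "hand": 0},
    {"ax": 0, "ay": 0, "az": 0, "dx": 0, "dy": 0.5, "dz": -4, "hand": 0},
    {"ax": 0, "ay": 0, "az": 0, "dx": 0, "dy": 0.5, "dz": -8, "hand": 0},
    {"ax": 0, "ay": 0, "az": 0, "dx": 0, "dy": 0.5, "dz": -10, "hand": 0},
    {"ax": 0, "ay": 0, "az": 0, "dx": 0, "dy": 0.5, "dz": -10, "hand": 0},
  ],
)

```text
clock: 7.6
eef_pos: [525.9, -136.3, 190.9]
tool_rot: [-3.135, 0.527, 2.9]
force: [0.1, 0.9, 0.1]
width: 85.4
gripper_force: 0.0
```

```bash
python3 -c "
from h import *
go(np.array([423.5,289,190]),RDN)
"
```

```text
at [ 525.9 -136.3  190.9] t 7.6 F [0.1 0.9 0.1] deck-local [  1.8  -1.8 129.4] q [ 0.43  0.43 -0.34  2.34  2.2   0.23 -0.68] w 85.4
d cm [ 17.44  38.78 -10.29] turn [-0.007  0.527 -0.004]
```

Call:
send_rows(
  series=[
    {"ax": 0, "ay": 0.1, "az": 0, "dx": 1, "dy": 3, "dz": -2, "hand": 0},
    {"ax": 0, "ay": 0.2, "az": 0, "dx": 2, "dy": 6, "dz": -4, "hand": 0},
    {"ax": 0, "ay": 0.3, "az": 0, "dx": 5, "dy": 10, "dz": -6, "hand": 0},
    {"ax": 0, "ay": 0.4, "az": 0, "dx": 8, "dy": 14, "dz": -8, "hand": 0},
    {"ax": 0, "ay": 0.52, "az": 0, "dx": 10, "dy": 18, "dz": -10, "hand": 0},
    {"ax": 0, "ay": 0.52, "az": 0, "dx": 12, "dy": 22, "dz": -12, "hand": 0},
    {"ax": 0, "ay": 0.52, "az": 0, "dx": 14, "dy": 26, "dz": -12, "hand": 0},
    {"ax": 0, "ay": 0.52, "az": 0, "dx": 16, "dy": 30, "dz": -12, "hand": 0},
    {"ax": 0, "ay": 0.52, "az": 0, "dx": 17.4, "dy": 35, "dz": -12, "hand": 0},
    {"ax": 0, "ay": 0.52, "az": 0, "dx": 17.4, "dy": 38.8, "dz": -11, "hand": 0},
  ],
)

```text
clock: 8.6
eef_pos: [456.9, 85.5, 203.8]
tool_rot: [-3.137, 0.002, 2.891]
force: [0.9, -0.3, -0.4]
width: 85.3
gripper_force: 0.0
```

```bash
python3 -c "
from h import *
from cell import get_image
go(np.array([423.5,289,190]),RDN)
"
```

```text
at [456.9  85.5 203.8] t 8.6 F [ 0.9 -0.3 -0.4] deck-local [-95.4 197.3 200.3] q [ 0.27  0.49 -0.73  2.03  0.47  0.79  0.58] w 85.3
d cm [ 8.29 18.89  1.28] turn [-0.004  0.002 -0.011]
```

Call:
send_rows(
  series=[
    {"ax": 0, "ay": 0, "az": -0.01, "dx": 8.3, "dy": 18.9, "dz": 1.3, "hand": 0},
    {"ax": 0, "ay": 0, "az": -0.01, "dx": 8.3, "dy": 18.9, "dz": 1.3, "hand": 0},
    {"ax": 0, "ay": 0, "az": -0.01, "dx": 8.3, "dy": 18.9, "dz": 1.3, "hand": 0},
    {"ax": 0, "ay": 0, "az": -0.01, "dx": 8.3, "dy": 18.9, "dz": 1.3, "hand": 0},
    {"ax": 0, "ay": 0, "az": -0.01, "dx": 8.3, "dy": 18.9, "dz": 1.3, "hand": 0},
    {"ax": 0, "ay": 0, "az": -0.01, "dx": 8.3, "dy": 18.9, "dz": 1.3, "hand": 0},
    {"ax": 0, "ay": 0, "az": -0.01, "dx": 8.3, "dy": 18.9, "dz": 1.3, "hand": 0},
    {"ax": 0, "ay": 0, "az": -0.01, "dx": 8.3, "dy": 18.9, "dz": 1.3, "hand": 0},
  ],
)

```text
clock: 9.4
eef_pos: [421.3, 286.7, 190.1]
tool_rot: [-3.135, 0.004, 2.904]
force: [0.8, -0.4, 0.4]
width: 85.4
gripper_force: 0.0
```

Run:
```python
from h import *
from cell import get_image
go(np.array([423.5,289,80]),RDN)
for n in('scene','top'):
    d=get_image(n);pickle.dump(d,open(n+'2.pkl','wb'))
    x,y,w,h=(300,140,220,150) if n=='top' else (0,0,1,1)
    if n=='scene': x,y,w,h=370,130,140,200
    c=cv2.resize(d['pixels'][y:y+h,x:x+w],None,fx=3,fy=3,interpolation=cv2.INTER_CUBIC)
    if n=='scene': s=c
    else: t=c
H=max(s.shape[0],t.shape[0]);out=np.zeros((600,800,3),np.uint8);
out[:450,:660]=t
s=cv2.resize(s,(0,0),fx=.33,fy=.33)
out[400:400+200,660:660+min(140,s.shape[1])]=0
hh=min(200,s.shape[0]);out[:hh,660:660+s.shape[1]]=s[:hh]
cv2.imwrite('pics/d.png',out[:,:,::-1])
```

```text
at [421.3 286.7 190.1] t 9.4 F [ 0.8 -0.4  0.4] deck-local [-173.5  384.3  229.7] q [-0.19  0.57 -0.69  1.93  0.5   0.82  0.18] w 85.4
d cm [-0.12  0.35 11.01] turn [-0.007  0.004  0.002]
```

View pics/d.png

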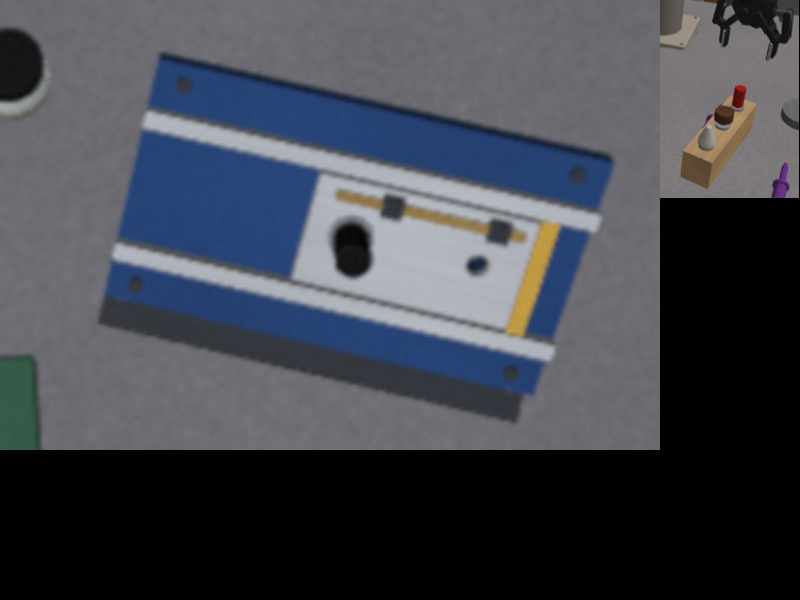

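The picture shows the carriage plate flush against the yellow stop, with the eye at crop (477,265) → image (458.7,228.2). Descending on the pin.

Call:
send_rows(
  series=[
    {"ax": 0, "ay": 0, "az": 0, "dx": -0.1, "dy": 0.3, "dz": 0, "hand": 0},
    {"ax": 0, "ay": 0, "az": 0, "dx": -0.1, "dy": 0.3, "dz": 4, "hand": 0},
    {"ax": 0, "ay": 0, "az": 0, "dx": -0.1, "dy": 0.3, "dz": 8, "hand": 0},
    {"ax": 0, "ay": 0, "az": 0, "dx": -0.1, "dy": 0.3, "dz": 11, "hand": 0},
    {"ax": 0, "ay": 0, "az": 0, "dx": -0.1, "dy": 0.3, "dz": 11, "hand": 0},
    {"ax": 0, "ay": 0, "az": 0, "dx": -0.1, "dy": 0.3, "dz": 11, "hand": 0},
  ],
)

```text
clock: 10.1
eef_pos: [422.6, 291.4, 81.1]
tool_rot: [-3.137, 0.003, 2.907]
force: [0.5, -0.4, -0.2]
width: 85.6
gripper_force: 0.0
```

Run:
```python
from h import *
from cell import get_image
go(np.array([423.5,289,80]),RDN)
T=pickle.load(open('top2.pkl','rb'))
u=lambda x,y:((x+.5)/3-.5+300,(y+.5)/3-.5+140)
w=cast(T,u(477,265),78+12*np.cos(np.pi/6));print('eye',w.round(1),(RD.T@(w-np.r_[o,78])).round(1))
w=cast(T,u(353,261),78+60*np.cos(np.pi/6));print('knob',w.round(1),(RD.T@(w-np.r_[o,78])).round(1))
h=cv2.cvtColor(T['pixels'],cv2.COLOR_RGB2HSV)
print(T['pixels'][222:235,452:466].min(-1))
```

```text
at [422.6 291.4  81.1] t 10.1 F [ 0.5 -0.4 -0.2] deck-local [-227.9  389.2  135.1] q [-0.31  0.72 -0.54  2.01  0.67  0.59  0.02] w 85.6
d cm [-0.15 -0.21  0.11] turn [-0.004  0.003  0.005]
eye [ 560.6 -229.9   88.4] [ -1.  -84.4  12.6]
knob [ 557.7 -141.8  130. ] [-0.8  0.5 60.5]
[[176 175 176 176 176 177 176 176 176 174 173 172 171 165]
 [174 174 175 174 173 175 175 174 176 176 176 176 173 175]
 [176 175 175 175 173 170 167 163 166 170 173 174 175 174]
 [176 177 176 173 157 133 120 108 112 135 162 170 172 173]
 [176 176 174 157 116  81  64  51  50  81 130 164 171 172]
 [176 175 170 136  68  37  33  27  27  48 105 155 173 174]
 [177 176 160 116  44  20  22  23  29  60 109 153 173 175]
 [178 176 165 126  58  28  28  36  53  87 128 161 174 175]
 [180 178 173 145  99  69  66  78  95 116 146 169 175 175]
 [179 179 177 167 143 110  99 108 125 147 166 175 176 176]
 [177 177 177 177 169 159 155 157 162 170 176 176 176 175]
 [173 175 175 176 175 174 174 176 177 177 177 178 177 177]
 [175 175 174 174 173 174 175 174 175 176 176 177 176 177]]
```

Call:
send_rows(
  series=[
    {"ax": 0, "ay": 0, "az": 0, "dx": -0.1, "dy": -0.2, "dz": 0.1, "hand": 0},
    {"ax": 0, "ay": 0, "az": 0, "dx": -0.1, "dy": -0.2, "dz": 0.1, "hand": 1},
    {"ax": 0, "ay": 0, "az": 0, "dx": -0.1, "dy": -0.2, "dz": 0.1, "hand": 1},
    {"ax": 0, "ay": 0, "az": 0, "dx": -0.1, "dy": -0.2, "dz": 0.1, "hand": 1},
    {"ax": 0, "ay": 0, "az": 0, "dx": -0.1, "dy": -0.2, "dz": 0.1, "hand": 1},
    {"ax": 0, "ay": 0, "az": 0, "dx": -0.1, "dy": -0.2, "dz": 0.1, "hand": 1},
    {"ax": 0, "ay": 0, "az": 0, "dx": -0.1, "dy": -0.2, "dz": 0.1, "hand": 1},
    {"ax": 0, "ay": 0, "az": 0, "dx": -0.1, "dy": -0.2, "dz": 0.1, "hand": 1},
    {"ax": 0, "ay": 0, "az": 0, "dx": -0.1, "dy": -0.2, "dz": 0.1, "hand": 1},
  ],
)

```text
clock: 11.0
eef_pos: [423.1, 289.1, 80.2]
tool_rot: [-3.137, 0.004, 2.908]
force: [-1.1, -1.4, 5.2]
width: 22.7
gripper_force: 58.4
```

Run:
```python
from h import *
go(np.array([423.5,289,80]),RDN)
```

```text
at [423.1 289.1  80.2] t 11.0 F [-1.1 -1.4  5.2] deck-local [-227.5  387.   133.8] q [-0.3   0.72 -0.54  2.02  0.68  0.59  0.02] w 22.7
d cm [-0.04  0.    0.02] turn [-0.004  0.004  0.005]
```

Call:
send_rows(
  series=[
    {"ax": 0, "ay": 0, "az": 0, "dx": 0, "dy": 0, "dz": -1, "hand": 1},
    {"ax": 0, "ay": 0, "az": 0, "dx": 0, "dy": 0, "dz": -3, "hand": 1},
    {"ax": 0, "ay": 0, "az": 0, "dx": 0, "dy": 0, "dz": -5, "hand": 1},
    {"ax": 0, "ay": 0, "az": 0, "dx": 0, "dy": 0, "dz": -7, "hand": 1},
    {"ax": 0, "ay": 0, "az": 0, "dx": 0, "dy": 0, "dz": -10, "hand": 1},
    {"ax": 0, "ay": 0, "az": 0, "dx": 0, "dy": 0, "dz": -13, "hand": 1},
    {"ax": 0, "ay": 0, "az": 0, "dx": 0, "dy": 0, "dz": -16, "hand": 1},
    {"ax": 0, "ay": 0, "az": 0, "dx": 0, "dy": 0, "dz": -16, "hand": 1},
  ],
)

```text
clock: 11.8
eef_pos: [423.8, 291.8, 243.6]
tool_rot: [3.14, 0.008, 2.908]
force: [0.5, -0.0, -2.1]
width: 22.5
gripper_force: 59.3
```

Run:
```python
from h import *
go(D(0,-85,150),RDN)
go(D(0,-85,150),RDK)
```

```text
at [423.8 291.8 243.6] t 11.8 F [ 0.5 -0.  -2.1] deck-local [-145.7  389.9  275.3] q [-0.15  0.5  -0.75  1.87  0.43  0.93  0.24] w 22.5
d cm [-18.59 -47.6    3.66] turn [0.001 0.008 0.006]
at [423.8 291.8 243.6] t 11.8 F [ 0.5 -0.  -2.1] deck-local [-145.7  389.9  275.3] q [-0.15  0.5  -0.75  1.87  0.43  0.93  0.24] w 22.5
d cm [-18.59 -47.6    3.66] turn [ 0.003 -0.516  0.005]
```

Run:
```python
from h import *
print(D(0,-86,60));go(np.array([545,-227,225]),RDN)
```

```text
[ 538.07674511 -225.98266672  129.96152423]
at [423.8 291.8 243.6] t 11.8 F [ 0.5 -0.  -2.1] deck-local [-145.7  389.9  275.3] q [-0.15  0.5  -0.75  1.87  0.43  0.93  0.24] w 22.5
d cm [-23.8  -47.66   1.99] turn [0.001 0.008 0.006]
```

Call:
send_rows(
  series=[
    {"ax": 0, "ay": 0, "az": 0, "dx": -2, "dy": -4, "dz": 0, "hand": 1},
    {"ax": 0, "ay": 0, "az": 0, "dx": -4, "dy": -8, "dz": 0, "hand": 1},
    {"ax": 0, "ay": 0, "az": 0, "dx": -6, "dy": -12, "dz": 0, "hand": 1},
    {"ax": 0, "ay": 0, "az": 0, "dx": -8, "dy": -16, "dz": 0, "hand": 1},
    {"ax": 0, "ay": 0, "az": 0, "dx": -10, "dy": -20, "dz": 0, "hand": 1},
    {"ax": 0, "ay": 0, "az": 0, "dx": -12, "dy": -24, "dz": 0, "hand": 1},
    {"ax": 0, "ay": 0, "az": 0, "dx": -14, "dy": -28, "dz": 0, "hand": 1},
    {"ax": 0, "ay": 0, "az": 0, "dx": -16, "dy": -32, "dz": 0, "hand": 1},
    {"ax": 0, "ay": 0, "az": 0, "dx": -18, "dy": -36, "dz": 0, "hand": 1},
    {"ax": 0, "ay": 0, "az": 0, "dx": -20, "dy": -40, "dz": 0, "hand": 1},
  ],
)

```text
clock: 12.8
eef_pos: [523.6, -147.5, 241.5]
tool_rot: [-3.137, 0.002, 2.908]
force: [0.9, 0.1, -1.0]
width: 23.0
gripper_force: 59.3
```

Run:
```python
from h import *
go(np.array([545,-227,225]),RDN)
```

```text
at [ 523.6 -147.5  241.5] t 12.8 F [ 0.9  0.1 -1. ] deck-local [ 27.5 -13.1 172.9] q [ 0.7   0.55 -0.73  1.79  0.44  0.97  1.12] w 23.0
d cm [-3.92 -7.23  1.69] turn [-0.004  0.002  0.006]
```

Call:
send_rows(
  series=[
    {"ax": 0, "ay": 0, "az": 0, "dx": -2, "dy": -4, "dz": 0, "hand": 1},
    {"ax": 0, "ay": 0, "az": 0, "dx": -3.9, "dy": -7.2, "dz": 1, "hand": 1},
    {"ax": 0, "ay": 0, "az": 0, "dx": -3.9, "dy": -7.2, "dz": 1.7, "hand": 1},
    {"ax": 0, "ay": 0, "az": 0, "dx": -3.9, "dy": -7.2, "dz": 1.7, "hand": 1},
  ],
)

```text
clock: 13.2
eef_pos: [543.9, -225.2, 223.4]
tool_rot: [-3.138, -0.001, 2.906]
force: [-0.1, -0.7, -1.0]
width: 22.9
gripper_force: 59.4
```

Run:
```python
from h import *
go(D(-0.5,-86,110),RDK)
```

```text
at [ 543.9 -225.2  223.4] t 13.2 F [-0.1 -0.7 -1. ] deck-local [ 51.4 -83.9 138.2] q [ 0.78  0.63 -0.7   1.69  0.48  1.    1.24] w 22.9
d cm [ 3.08 -0.19  5.04] turn [-0.002 -0.525  0.004]
```

Call:
send_rows(
  series=[
    {"ax": 0, "ay": -0.1, "az": 0, "dx": 0.6, "dy": -0.2, "dz": 0.5, "hand": 1},
    {"ax": 0, "ay": -0.2, "az": 0, "dx": 1.2, "dy": -0.2, "dz": 1.2, "hand": 1},
    {"ax": 0, "ay": -0.3, "az": 0, "dx": 1.8, "dy": -0.2, "dz": 2.2, "hand": 1},
    {"ax": 0, "ay": -0.4, "az": 0, "dx": 2.5, "dy": -0.2, "dz": 3.4, "hand": 1},
    {"ax": 0, "ay": -0.525, "az": 0, "dx": 3.1, "dy": -0.2, "dz": 5.0, "hand": 1},
    {"ax": 0, "ay": -0.525, "az": 0, "dx": 3.1, "dy": -0.2, "dz": 5.0, "hand": 1},
    {"ax": 0, "ay": -0.525, "az": 0, "dx": 3.1, "dy": -0.2, "dz": 5.0, "hand": 1},
  ],
)

```text
clock: 13.9
eef_pos: [506.5, -231.4, 175.4]
tool_rot: [-3.092, 0.44, 2.916]
force: [0.5, -0.7, -1.8]
width: 22.7
gripper_force: 59.4
```

Run:
```python
from h import *
go(D(-0.5,-86,98),RDK)
```

```text
at [ 506.5 -231.4  175.4] t 13.9 F [ 0.5 -0.7 -1.8] deck-local [ -2.7 -98.7 114. ] q [ 0.85  0.52 -0.63  2.24  1.55  0.3   0.2 ] w 22.7
d cm [-0.37  1.33  1.52] turn [-0.043 -0.083  0.015]
```

Call:
send_rows(
  series=[
    {"ax": -0.04, "ay": -0.08, "az": 0.015, "dx": -0.4, "dy": 1.3, "dz": 1.0, "hand": 1},
    {"ax": -0.04, "ay": -0.08, "az": 0.015, "dx": -0.4, "dy": 1.3, "dz": 1.0, "hand": 1},
    {"ax": -0.04, "ay": -0.08, "az": 0.015, "dx": -0.4, "dy": 1.3, "dz": 1.0, "hand": 1},
    {"ax": -0.04, "ay": -0.08, "az": 0.015, "dx": -0.4, "dy": 1.3, "dz": 1.0, "hand": 1},
    {"ax": -0.04, "ay": -0.08, "az": 0.015, "dx": -0.4, "dy": 1.3, "dz": 1.0, "hand": 1},
  ],
)

```text
clock: 14.4
eef_pos: [518.2, -223.0, 168.1]
tool_rot: [-3.137, 0.52, 2.9]
force: [0.1, -0.5, -2.1]
width: 22.6
gripper_force: 59.4
```

Run:
```python
from h import *
go(D(-0.5,-86,96),RDK)
```

```text
at [ 518.2 -223.   168.1] t 14.4 F [ 0.1 -0.5 -2.1] deck-local [  1.8 -87.8 103. ] q [ 0.94  0.58 -0.76  2.29  1.98  0.36 -0.21] w 22.6
d cm [0.23 0.19 0.7 ] turn [-0.006 -0.004 -0.002]
```

Correct and take a close look from both cameras.

Call:
send_rows(
  series=[
    {"ax": -0.006, "ay": 0, "az": 0, "dx": 0.2, "dy": 0.15, "dz": 0.5, "hand": 1},
    {"ax": -0.006, "ay": 0, "az": 0, "dx": 0.2, "dy": 0.15, "dz": 0.5, "hand": 1},
    {"ax": -0.006, "ay": 0, "az": 0, "dx": 0.2, "dy": 0.15, "dz": 0.5, "hand": 1},
  ],
)

```text
clock: 14.7
eef_pos: [519.2, -221.8, 162.2]
tool_rot: [3.139, 0.52, 2.899]
force: [0.1, -0.5, -0.3]
width: 22.8
gripper_force: 59.4
```

Run:
```python
from h import *
from cell import get_image
go(D(-0.5,-86,96),RDK)
out=np.zeros((600,800,3),np.uint8)
for i,(n,x,y,w,h) in enumerate((('scene',165,185,80,100),('top',425,185,80,100))):
    d=get_image(n);pickle.dump(d,open(n+'3.pkl','wb'))
    out[:500,400*i:400*i+400]=cv2.resize(d['pixels'][y:y+h,x:x+w],(400,500),interpolation=cv2.INTER_CUBIC)
    print(n,'eye pred',proj(d,D(0,-85,12)),'nose pred',proj(d,D(-.5,-86,26)))
cv2.imwrite('pics/e.png',out[:,:,::-1])
```

```text
at [ 519.2 -221.8  162.2] t 14.7 F [ 0.1 -0.5 -0.3] deck-local [ -0.6 -86.4  97.6] q [ 0.95  0.6  -0.78  2.29  2.    0.38 -0.23] w 22.8
d cm [-0.01  0.04  0.16] turn [ 0.001 -0.003 -0.002]
scene eye pred [195.58159033 217.43326424] nose pred [196.96231245 211.1376993 ]
top eye pred [459.08048351 227.49954686] nose pred [460.30748061 230.35550913]
```

View pics/e.png

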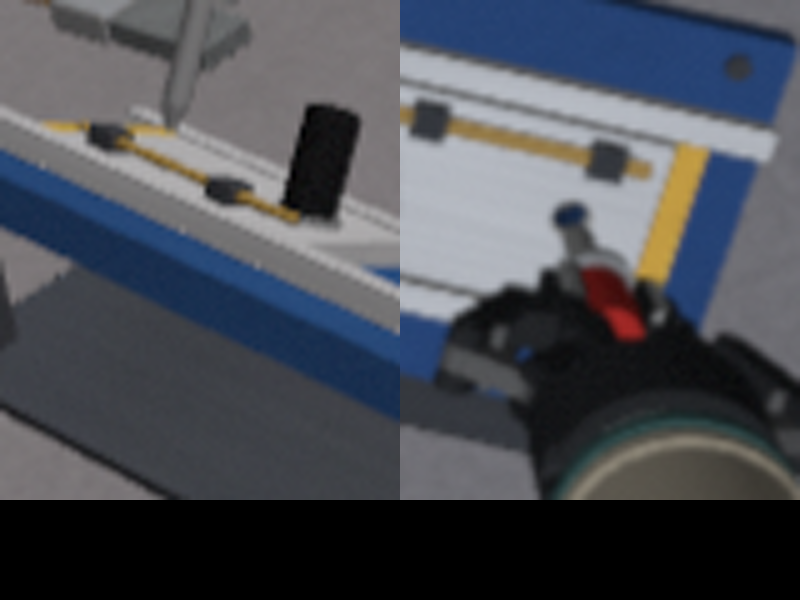

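```bash
python3 - <<'E'
from h import *
S=pickle.load(open('scene3.pkl','rb'));T=pickle.load(open('top3.pkl','rb'))
cr=lambda p,x,y:((p-[x,y]+.5)*5-.5).round(0)
for n,d,x,y in(('scene',S,165,185),('top',T,425,185)):
    for z in(26,38,60,86,92,110,138):print(n,z-26,cr(proj(d,D(-.6,-86.4,z)),x,y))
    print(' knob top',cr(proj(d,D(0,0,60)),x,y),'base',cr(proj(d,D(0,0,12)),x,y),'eye',cr(proj(d,D(0,-85,12)),x,y))
    print(' stop hi end',cr(proj(d,D(41,-122,12)),x,y))
E
python3 - <<'E'
import cv2
im=cv2.imread('pics/e.png')
o=cv2.hconcat([im[60:200,100:380],im[150:350,530:700][:140]]) if 0 else im
a=cv2.resize(im[20:240,120:380],None,fx=1.5,fy=1.5);b=cv2.resize(im[180:360,530:680],None,fx=2.2,fy=2.2)
import numpy as np
out=np.zeros((400,740,3),np.uint8);out[:a.shape[0],:a.shape[1]]=a;out[:b.shape[0],400:400+b.shape[1]]=b
cv2.imwrite('pics/f.png',out)
E
```

```text
scene 0 [161. 132.]
scene 12 [168. 106.]
scene 34 [180.  57.]
scene 60 [195.  -1.]
scene 66 [198. -15.]
scene 84 [208. -55.]
scene 112 [ 224. -119.]
 knob top [328. 119.] base [299. 228.] eye [155. 164.]
 stop hi end [ 24. 135.]
top 0 [179. 229.]
top 12 [183. 240.]
top 34 [190. 261.]
top 60 [198. 287.]
top 66 [200. 293.]
top 84 [206. 311.]
top 112 [215. 342.]
 knob top [-35. 208.] base [-40. 166.] eye [172. 214.]
 stop hi end [297. 140.]
```

View pics/f.png

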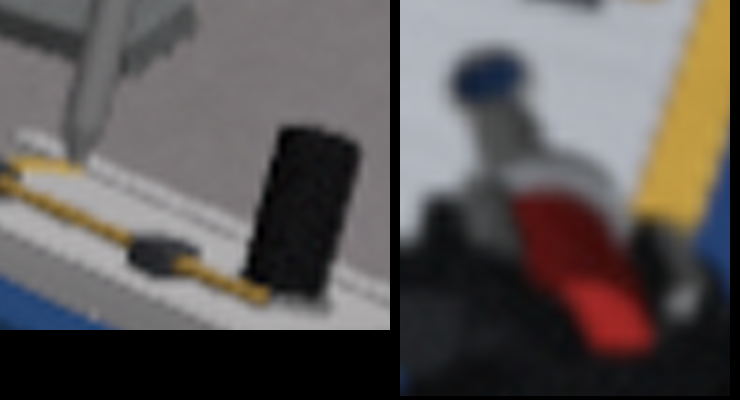

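Top view: the pin axis falls within about 1 px of the predicted line, with the nose covering the lower rim of the eye at image (459,228), as expected from 14 mm above it. Scene view: the nose at crop (173,130) agrees relative to the knob within 2 mm. That is within the cone's capture, so I insert slowly.

Call:
send_rows(
  series=[
    {"ax": 0, "ay": 0, "az": 0, "dx": 0, "dy": 0.05, "dz": 0.5, "hand": 1},
    {"ax": 0, "ay": 0, "az": 0, "dx": 0, "dy": 0.05, "dz": 1.0, "hand": 1},
    {"ax": 0, "ay": 0, "az": 0, "dx": 0, "dy": 0.05, "dz": 1.5, "hand": 1},
    {"ax": 0, "ay": 0, "az": 0, "dx": 0, "dy": 0.05, "dz": 1.9, "hand": 1},
    {"ax": 0, "ay": 0, "az": 0, "dx": 0, "dy": 0.05, "dz": 1.9, "hand": 1},
  ],
)

```text
clock: 15.3
eef_pos: [528.6, -223.5, 145.1]
tool_rot: [3.138, 0.52, 2.899]
force: [-0.4, 0.2, -1.7]
width: 22.7
gripper_force: 59.4
```

Call:
send_rows(
  series=[
    {"ax": 0, "ay": 0, "az": 0, "dx": 0, "dy": 0, "dz": 0.4, "hand": 1},
    {"ax": 0, "ay": 0, "az": 0, "dx": 0, "dy": 0, "dz": 0.4, "hand": 1},
  ],
)

```text
clock: 15.5
eef_pos: [530.5, -224.1, 142.0]
tool_rot: [3.139, 0.52, 2.899]
force: [0.7, -0.2, -1.0]
width: 22.4
gripper_force: 59.4
```

Run:
```python
from h import *
from cell import read_state
go(D(-0.6,-86,24),RDK);s=read_state();print(RD.T@s['force'],s['torque'])
```

```text
at [ 530.5 -224.1  142. ] t 15.5 F [ 0.7 -0.2 -1. ] deck-local [ -0.7 -86.   74.4] q [ 0.94  0.67 -0.79  2.28  2.06  0.43 -0.26] w 22.4
d cm [-0.03 -0.01  5.03] turn [ 0.001 -0.003 -0.003]
[ 0.16426485 -0.03297187 -1.19861409] [ 0.15204097  0.71525231 -0.03021031]
```

Call:
send_rows(
  series=[
    {"ax": 0, "ay": 0, "az": 0, "dx": 0, "dy": 0, "dz": 0.4, "hand": 1},
    {"ax": 0, "ay": 0, "az": 0, "dx": 0, "dy": 0, "dz": 0.8, "hand": 1},
    {"ax": 0, "ay": 0, "az": 0, "dx": 0, "dy": 0, "dz": 1.2, "hand": 1},
    {"ax": 0, "ay": 0, "az": 0, "dx": 0, "dy": 0, "dz": 1.2, "hand": 1},
  ],
)

```text
clock: 15.9
eef_pos: [536.3, -225.4, 131.4]
tool_rot: [3.139, 0.52, 2.899]
force: [0.3, 0.5, -2.1]
width: 23.0
gripper_force: 59.4
```

Call:
send_rows(
  series=[
    {"ax": 0, "ay": 0, "az": 0, "dx": 0, "dy": 0, "dz": 0.4, "hand": 1},
    {"ax": 0, "ay": 0, "az": 0, "dx": 0, "dy": 0, "dz": 0.8, "hand": 1},
    {"ax": 0, "ay": 0, "az": 0, "dx": 0, "dy": 0, "dz": 1.2, "hand": 1},
    {"ax": 0, "ay": 0, "az": 0, "dx": 0, "dy": 0, "dz": 1.2, "hand": 1},
  ],
)

```text
clock: 16.3
eef_pos: [542.2, -226.9, 121.0]
tool_rot: [3.139, 0.52, 2.899]
force: [-1.3, -0.2, -0.9]
width: 22.6
gripper_force: 59.4
```

Run:
```python
from h import *
from cell import read_state
go(D(-0.6,-86,24),RDK);s=read_state();print(RD.T@s['force'],s['torque'])
```

```text
at [ 542.2 -226.9  121. ] t 16.3 F [-1.3 -0.2 -0.9] deck-local [ -0.8 -85.9  50.2] q [ 0.93  0.74 -0.8   2.26  2.1   0.48 -0.29] w 22.6
d cm [-0.03 -0.01  2.62] turn [ 0.001 -0.004 -0.003]
[-1.44279808 -0.5088032  -0.16390549] [0.17718806 0.65069521 0.02089533]
```

Call:
send_rows(
  series=[
    {"ax": 0, "ay": 0, "az": 0, "dx": 0, "dy": 0, "dz": 0.5, "hand": 1},
    {"ax": 0, "ay": 0, "az": 0, "dx": 0, "dy": 0, "dz": 1.0, "hand": 1},
    {"ax": 0, "ay": 0, "az": 0, "dx": 0, "dy": 0, "dz": 1.5, "hand": 1},
    {"ax": 0, "ay": 0, "az": 0, "dx": 0, "dy": 0, "dz": 2.0, "hand": 1},
    {"ax": 0, "ay": 0, "az": 0, "dx": 0, "dy": 0, "dz": 2.0, "hand": 1},
  ],
)

```text
clock: 16.8
eef_pos: [551.8, -229.2, 103.5]
tool_rot: [3.139, 0.52, 2.899]
force: [0.5, 0.1, -2.1]
width: 22.8
gripper_force: 59.5
```

Call:
send_rows(
  series=[
    {"ax": 0, "ay": 0, "az": 0, "dx": 0, "dy": 0, "dz": 0.2, "hand": 1},
    {"ax": 0, "ay": 0, "az": 0, "dx": 0, "dy": 0, "dz": 0.4, "hand": 1},
    {"ax": 0, "ay": 0, "az": 0, "dx": 0, "dy": 0, "dz": 0.4, "hand": 1},
  ],
)

```text
clock: 17.1
eef_pos: [553.7, -229.7, 100.7]
tool_rot: [3.139, 0.521, 2.899]
force: [-0.0, -0.1, -1.6]
width: 22.6
gripper_force: 59.5
```

Run:
```python
from h import *
from cell import read_state
go(D(-0.6,-86,24),RDK);s=read_state();print(RD.T@s['force'],s['torque'])
```

```text
at [ 553.7 -229.7  100.7] t 17.1 F [-0.  -0.1 -1.6] deck-local [ -0.7 -85.9  26.6] q [ 0.92  0.8  -0.8   2.24  2.14  0.52 -0.3 ] w 22.6
d cm [-0.01 -0.01  0.26] turn [ 0.001 -0.003 -0.002]
[-0.80086094 -0.14622527 -1.38460178] [0.20440996 0.69652207 0.04044981]
```

Smooth. Now the final few mm, until contact shows in the force.

Call:
send_rows(
  series=[
    {"ax": 0, "ay": 0, "az": 0, "dx": 0, "dy": 0, "dz": 0.15, "hand": 1},
    {"ax": 0, "ay": 0, "az": 0, "dx": 0, "dy": 0, "dz": 0.3, "hand": 1},
    {"ax": 0, "ay": 0, "az": 0, "dx": 0, "dy": 0, "dz": 0.3, "hand": 1},
  ],
)

```text
clock: 17.4
eef_pos: [554.0, -229.6, 100.1]
tool_rot: [-3.142, 0.522, 2.902]
force: [-15.9, 0.8, 23.1]
width: 22.7
gripper_force: 62.9
```

Call:
send_rows(
  series=[
    {"ax": 0, "ay": 0, "az": 0, "dx": 0, "dy": 0, "dz": 0.1, "hand": 1},
    {"ax": 0, "ay": 0, "az": 0, "dx": 0, "dy": 0, "dz": 0.2, "hand": 1},
    {"ax": 0, "ay": 0, "az": 0, "dx": 0, "dy": 0, "dz": 0.2, "hand": 1},
  ],
)

```text
clock: 17.7
eef_pos: [554.3, -228.8, 99.9]
tool_rot: [-3.141, 0.523, 2.904]
force: [-28.0, 4.2, 44.3]
width: 22.8
gripper_force: 65.2
```

Run:
```python
from h import *
from cell import read_state
go(D(-0.6,-86,24),RDK);s=read_state();print(RD.T@s['force'],s['torque'])
```

```text
at [ 554.3 -228.8   99.9] t 17.7 F [-28.    4.2  44.3] deck-local [ -0.8 -84.9  25.7] q [ 0.92  0.8  -0.81  2.25  2.14  0.53 -0.3 ] w 22.8
d cm [-0.02 -0.11  0.17] turn [ 0.    -0.001  0.002]
[-2.26081417 -2.58666954 52.47010209] [-0.1718043   1.1049041  -0.34126794]
```

Call:
send_rows(
  series=[
    {"ax": 0, "ay": 0, "az": 0, "dx": 0, "dy": 0, "dz": -0.35, "hand": 1},
    {"ax": 0, "ay": 0, "az": 0, "dx": 0, "dy": 0, "dz": -0.35, "hand": 1},
    {"ax": 0, "ay": 0, "az": 0, "dx": 0, "dy": 0, "dz": -0.35, "hand": 0},
    {"ax": 0, "ay": 0, "az": 0, "dx": 0, "dy": 0, "dz": -0.35, "hand": 0},
    {"ax": 0, "ay": 0, "az": 0, "dx": 0, "dy": 0, "dz": -0.35, "hand": 0},
    {"ax": 0, "ay": 0, "az": 0, "dx": 0, "dy": 0, "dz": -0.35, "hand": 0},
    {"ax": 0, "ay": 0, "az": 0, "dx": 0, "dy": 0, "dz": -0.35, "hand": 0},
    {"ax": 0, "ay": 0, "az": 0, "dx": 0, "dy": 0, "dz": -0.35, "hand": 0},
  ],
)

```text
clock: 18.5
eef_pos: [554.4, -229.8, 99.3]
tool_rot: [3.139, 0.52, 2.899]
force: [-0.0, 0.1, 0.1]
width: 85.4
gripper_force: 0.0
```

Call:
send_rows(
  series=[
    {"ax": 0, "ay": 0, "az": 0, "dx": 0, "dy": 0, "dz": -3, "hand": 0},
    {"ax": 0, "ay": 0, "az": 0, "dx": 0, "dy": 0, "dz": -6, "hand": 0},
    {"ax": 0, "ay": 0, "az": 0, "dx": 0.5, "dy": 0, "dz": -9, "hand": 0},
    {"ax": 0, "ay": 0.1, "az": 0, "dx": 3, "dy": 0, "dz": -11, "hand": 0},
    {"ax": 0, "ay": 0.2, "az": 0, "dx": 6, "dy": 0, "dz": -13, "hand": 0},
    {"ax": 0, "ay": 0.3, "az": 0, "dx": 8, "dy": 0, "dz": -15, "hand": 0},
    {"ax": 0, "ay": 0.4, "az": 0, "dx": 9, "dy": 0, "dz": -17, "hand": 0},
    {"ax": 0, "ay": 0.5, "az": 0, "dx": 9, "dy": 0, "dz": -19, "hand": 0},
    {"ax": 0, "ay": 0.5, "az": 0, "dx": 9, "dy": 0, "dz": -19, "hand": 0},
    {"ax": 0, "ay": 0.5, "az": 0, "dx": 9, "dy": 0, "dz": -19, "hand": 0},
  ],
)

```text
clock: 19.5
eef_pos: [384.4, -186.8, 221.6]
tool_rot: [3.139, 0.016, 2.903]
force: [2.0, -1.4, -1.0]
width: 85.4
gripper_force: 0.0
```

Run:
```python
from h import *
from cell import get_image
go(D(-0.6,-86,24),RDK)
out=np.zeros((600,800,3),np.uint8)
for i,(n,x,y,w,h) in enumerate((('scene',140,180,160,120),('top',340,150,160,120))):
    d=get_image(n);pickle.dump(d,open(n+'4.pkl','wb'))
    out[300*i:300*i+300,:400]=cv2.resize(d['pixels'][y:y+h,x:x+w],(400,300),interpolation=cv2.INTER_CUBIC)
    out[300*i:300*i+300,400:]=cv2.resize(d['pixels'],(400,300),interpolation=cv2.INTER_AREA)
    print(n,[((proj(d,D(-.5,-85.5,z))-[x,y])*2.5).round(0) for z in(12,18,64)])
    p=cv2.cvtColor(d['pixels'],cv2.COLOR_RGB2HSV);m=(((p[...,0]<6)|(p[...,0]>174))&(p[...,1]>150)&(p[...,2]>60)).astype(np.uint8)
    print(blobs(d,m,(x,y,x+w,y+h)),'pred grip mid',proj(d,D(-.5,-85.5,41)))
cv2.imwrite('pics/g.png',out[:,:,::-1])
```

```text
at [ 384.4 -186.8  221.6] t 19.5 F [ 2.  -1.4 -1. ] deck-local [-91.6 -84.4 218.6] q [ 1.12  0.48 -1.02  2.11  0.57  0.83  1.09] w 85.4
d cm [-17.41  -0.21  12.59] turn [ 0.003 -0.508  0.001]
scene [array([139.,  93.]), array([141.,  87.]), array([153.,  36.])]
[(np.int32(220), [194, 192, 15, 22], [201.0, 202.6])] pred grip mid [198.78741035 204.5827593 ]
top [array([298., 194.]), array([299., 197.]), array([306., 219.])]
[(np.int32(163), [454, 227, 13, 17], [460.0, 234.9])] pred grip mid [460.9293631  233.05434436]
```

View pics/g.png

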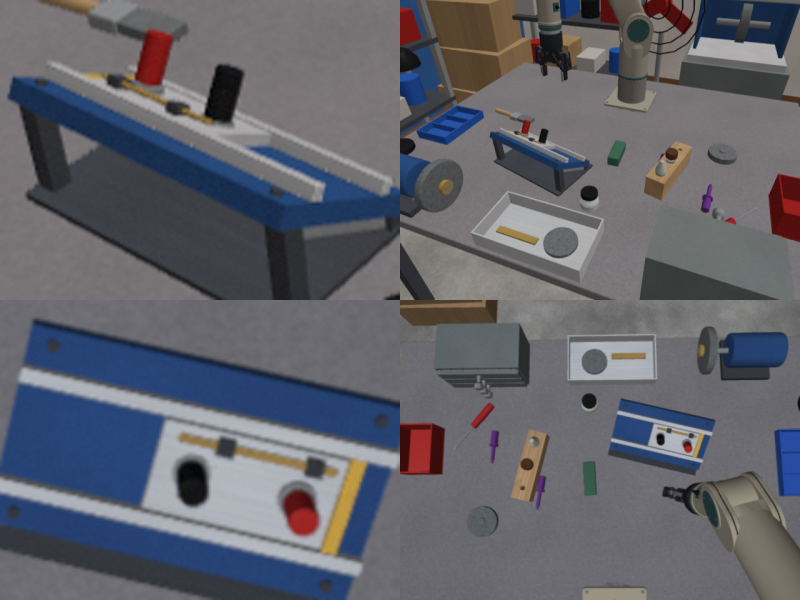

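Run:
```python
from h import *
for n in('top','scene'):
  for i in range(5):
    d=pickle.load(open(f'{n}{i}.pkl','rb'));p=cv2.cvtColor(d['pixels'],cv2.COLOR_RGB2HSV)
    m=((abs(p[...,0].astype(int)-138)<14)&(p[...,1]>110)&(p[...,2]>40)).astype(np.uint8)
    b=blobs(d,m,(90,150,560,400) if n=='top' else (420,180,530,330),15);print(n,i,b)
    if n=='top': print([cast(d,x[2],10)[:2].round(0).tolist() for x in b])
```

```text
top 0 [(np.int32(234), [126, 262, 23, 14], [136.7, 268.0]), (np.int32(197), [204, 339, 18, 14], [212.5, 346.1])]
[[494.0, 432.0], [331.0, 268.0]]
top 1 [(np.int32(381), [143, 209, 14, 52], [149.8, 229.6]), (np.int32(384), [218, 282, 15, 53], [224.2, 302.3])]
[[576.0, 406.0], [421.0, 245.0]]
top 2 [(np.int32(384), [143, 209, 15, 52], [149.9, 229.6]), (np.int32(305), [218, 282, 15, 35], [225.2, 296.6])]
[[576.0, 406.0], [432.0, 243.0]]
top 3 [(np.int32(384), [143, 209, 15, 52], [149.9, 229.5]), (np.int32(386), [218, 282, 15, 53], [224.2, 302.3])]
[[576.0, 406.0], [421.0, 245.0]]
top 4 [(np.int32(383), [143, 209, 15, 52], [149.9, 229.5]), (np.int32(385), [218, 282, 15, 53], [224.2, 302.3])]
[[576.0, 406.0], [421.0, 245.0]]
scene 0 [(np.int32(315), [431, 195, 15, 39], [437.7, 211.1]), (np.int32(465), [495, 249, 20, 47], [503.7, 268.3])]
scene 1 [(np.int32(351), [483, 295, 17, 35], [491.9, 315.7])]
scene 2 [(np.int32(351), [483, 295, 17, 35], [491.9, 315.7])]
scene 3 [(np.int32(352), [483, 295, 17, 35], [491.9, 315.7])]
scene 4 [(np.int32(351), [483, 295, 17, 35], [491.9, 315.7])]
```

Pin seated: the grip centroid at scene (201,202.6) matches the seated prediction after knob-bias correction, (200.2,202.6). The purple look-alikes toppled by themselves before 2.1 s, with the arm far above them, and have not moved since.

```bash
python3 -c "
from cell import *
print(finish_job())"
```

```text
the job is handed in; nothing more can be done
None
```

The carriage is home against the yellow stop, and the red lock pin is through the eye and deck with its collar down on the carriage and released. The job was handed in at about 20 s, with the mandrels, jar and green bar left where they were.

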